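# Swing the keeper strap over the ring gauge

## Robot

A 6-joint arm with a two-finger parallel gripper is mounted at the origin on a cart in front of the work surface, level with it; the furniture and walls round the work are solid. World frame = base frame: x ahead of the robot, y to its left, z up, the work surface at z = 0. Lengths are in mm, angles in rad, forces in N, time in s.
With the tool pointing down it reaches from about 275 to 750 mm from the base axis. Payload 10.2 kg.
Tool frame: the origin (TCP) lies between the finger pads; the fingertips stand 17 mm ahead of it and the grasp point (between the pads) lies 2 mm behind it; z points along the fingers, y is the line along which they close (so a half turn about z gives the same grasp; the last joint's range is limited). The gripper opens to 85 mm and grips with 20 to 120 N. Pads are 22 mm wide; open, the fingers measure 114 mm over their backs; the gripper's body (76 mm by 85 mm) begins 54 mm behind the grasp point. The pads swing forward as they close: fully open they stand 13 mm farther back than shut.
Start: joints at [1.027, 0.313, 1.498, -0, 1.331, -0.223], TCP at [165.559, 498.218, 248.294] pointing down, gripper open.
Joint ranges: [-2.94, 2.94], [-0.97, 2.17], [0.19, 2.56], [-1.23, 4.37], [0.02, 3.11], [-2.88, 2.88]. Speed limits (rad/s): [2.39, 2.39, 3.01, 3.14, 3.14, 3.14].

## Interface

Orientations are given as a unit quaternion [w, x, y, z].
In Python, from rig import * gives the robot as it stands.
- The arm moves only by the tool step_arm, never from a script. Its argument "commands" is text: rows parted by semicolons, each of 7 numbers parted by spaces: the opening, from 0 (shut) to 1 (fully open), then the shift along the tool's x, y, z in cm, then the turn, a rotation vector about the tool's x, y, z in rad. In form: hand x y z rx ry rz; .... A call has 1 to 20 rows; each row is the pose to reach, as a shift and turn from the pose commanded when the call began, along the tool's axes at that moment; what a row does not reach only later rows make up. A row lasts 1/12 s, in which the tool goes at most 41.7 mm and 7.16 degrees, less where a joint would pass 70% of its speed; a pose out of reach is approached as far as the arm can. A call with a gripper value outside its range is refused whole. The fingers move at their own pace and stop on an object; "newtons" is the grip in N (left out, the last holds). Time passes only in rows, so rows that repeat a pose let the fingers close. It gives the time, the measured TCP pose, the force, the opening and the grip force at its end, in the units of the state.
- sense(): the state, without advancing time (a new reading comes with each control period).
- capture(name): name is "side" or "top"; returns the picture (420x560x3 uint8, red, green, blue); there is no depth.
- camera_model(name): a dict with "mtx" (3x3 intrinsics, pixels), "k1" (the pictures are not rectified: a ray, as slopes to the right and down, at radius r is drawn at 1 + k1 r^2 times it, then the intrinsics apply), "eye" and "rotation" of the camera in the world. Camera axes: x right, y down, z forward; pixel columns grow to the right and rows downward; lengths in mm; the calibration is good to about 2 mm. A picture is of the moment at which its call begins. camera_model takes no time and is no camera call.
- finish_job(): hands the job in; it is judged then, once.
Trained networks look in the newest picture that a camera, given by its name, has taken for a name from the list of things; names that differ only in an ending like _2 or _b are one class to them, and where a whole thing is asked for, a point or a joint stands for the part that bears it (a point fixed in the world has none). Each returns a list of dicts, best first, with "score" (0 to 1); they miss things now and then, are a little off and sometimes report something else, mostly with a low value. They report only what shows in the picture. A call takes as long as a camera call. They do not tell look-alikes from the thing itself.
- search_frame(camera, label): "rect" ([centre column, centre row, width, height] in pixels, round what is visible of it).
- trace(camera, label): "mask" (420x560 bool, what is visible of it) and "rect" ([centre column, centre row, width, height] in pixels, round what is visible of it).
- spot_point(camera, label): "xy" ([column, row] in pixels: a listed point, or the origin of a listed thing).
The state is a dict: "time_s": time; "joints": joint angles; "dq": joint speeds; "tau": joint torques, N m; "eef_pos": TCP position; "ee_rot": TCP orientation; "force": force on the tool from outside, world axes, zero at the start; "wrist_torque": the same for the moment, N m; "grip_width": opening from 0.0 (shut) to 1.0 (fully open); "grip_force": force on a finger pad.
Only numpy, scipy, OpenCV 4.12 (cv2) and the standard library are available. Lean on these libraries where they do the work, as an engineer would, in place of code of your own. Each camera call takes 0.05 s, during which the arm holds its last target. There are 200 camera calls.

## Task

Lock the ring gauge into its steel block: take the keeper strap by its upright tab, swing it about its loose pivot bolt until it lies over the ring gauge, and let its slot drop over the stud on that side so that the strap lies flat on the block. The ring gauge is the disc with a hole through it and stays in its pocket; the disc without a hole, in the other pocket, is only a blank.

Things in the scene. Friction and masses are not known exactly. Their poses are not given: they have to be found in the camera images.
- gauge_block: Dark steel block 190 x 290 x 20 mm (x, y, z), screwed down; origin at the centre of its underside, top face at z = 20 mm. Two round pockets, 52 mm wide, 15 mm deep, at x = -41, y = +/-62 mm in its frame, on the lines from pivot bolt to studs: one holds the ring gauge, the other a steel disc without a hole, both 1 mm below the top face.
- pivot_bolt (a point): Axis of the upright pivot bolt (slack, but it stays in the block), at the block's top face. The shank is 12 mm across; its 32 mm wide head begins 34 mm above the top face and ends 46 mm above it.
- stud_left (a point): Foot of the upright stud on the block's +y side, at the top face, 135 mm from the pivot bolt, 65 degrees from the block's +x. 10 mm across, 17 mm high, the upper 6 mm tapering to 4 mm.
- stud_right (a point): The same for the stud on the block's -y side.
- strap_tab (a point): Centre of the strap's upright tab, to grip by: 32 mm long along the strap, 10 mm thick across it, rising 35 mm above the strap's upper face. It is 95 mm from the strap's pivot hole and 23 mm above the strap's underside. x runs along the strap away from the pivot bolt, y across it, z up. The strap starts flat on the block, pointing between the pockets.
- strap_slot (a point): Centre of the strap's slot at the strap's underside, 135 mm from its pivot hole; right through, 40 mm long along the strap, 26 mm wide. Axes as the tab's. The strap is a loose steel bar 191 x 44 x 6 mm, about 0.22 kg; a 22 mm hole at its end sits round the pivot bolt (5 mm play all round), so it can be turned, and lifted level by up to 28 mm.
- ring_centre (a point): Centre of the ring gauge, a steel ring 48 mm across and 14 mm high with a wide hole, lying flat in one of the two pockets (this point is then 12 mm above the bench).
There are look-alikes about, which are no part of the job. What is shaped like the part that bears ring_centre but orange is not meant.

How it is judged (in metres and radians):
At the end, for the whole second after the job is handed in: The strap lies flat on the block (within 4 mm and 4 degrees), its slot is over a stud (slot centre within 22 mm of the stud's axis), the ring gauge is under the strap (its centre within 20 mm of the strap's middle line) and still down in its pocket ((horizontal distance between strap_slot and stud_left below 0.022 m or horizontal distance between strap_slot and stud_right below 0.022 m) and z of strap_slot in the frame of gauge_block below 0.024 m and angle between strap_slot's own z axis and vertical below 0.07 rad and y of ring_centre in the frame of strap_slot between -0.02 and 0.02 m and z of ring_centre in the frame of gauge_block below 0.017 m); the robot touches nothing.
It fails at once if the ring gauge is taken out of its pocket (z of ring_centre in the frame of gauge_block above 0.03 m).
It also fails if it takes over 38 s, if anything falls off the work surface, if the arm or the gripper's body presses on something with over 40 N, if the wrist force passes 120 N, or if a joint passes its speed limit or range.

## Working session

There is one attempt and no reset: what is moved stays moved. The work goes in short steps, Python scripts to look and compute and a tool call to move; the robot and the scene stay as the last step left them, time stands still between calls to the robot, and variables do not carry over. Pictures are saved under pics/ and viewed, at most 10 in all, crops included, and the job is handed in when it is done.

Besides the shell and the picture viewer there is one more tool, called as name(argument=value, ...), one argument or row to a line, values as JSON. step_arm: Moves the arm, as the interface text tells. Its arguments: {"type":"object","properties":{"commands":{"type":"string"},"newtons":{"type":"number"}},"required":["commands"]}

```bash
mkdir -p pics; cat > h.py <<'E'
from rig import *
import numpy as np, cv2
from scipy.spatial.transform import Rotation as R
def ray(cam,xy):
    m=camera_model(cam);K=np.array(m["mtx"]);k=m["k1"]
    d=np.linalg.solve(K,[xy[0],xy[1],1.])[:2];u=d.copy()
    for _ in range(30): u=d/(1+k*(u@u))
    v=np.array(m["rotation"])@[u[0],u[1],1]
    return np.array(m["eye"]),v/np.linalg.norm(v)
def atz(cam,xy,z):
    e,v=ray(cam,xy);return e+v*(z-e[2])/v[2]
def tri(a,b):
    (e,v),(f,w)=ray("side",a),ray("top",b)
    s=np.linalg.lstsq(np.c_[v,-w],f-e,rcond=None)[0]
    p,q=e+v*s[0],f+w*s[1];return (p+q)/2,np.linalg.norm(p-q)
E
python3 - <<'E'
from h import *
np.set_printoptions(precision=1,suppress=True)
for c in("side","top"):
    cv2.imwrite(f"pics/{c}0.png",capture(c)[:,:,::-1]); print(c,camera_model(c)["eye"])
P={}
for l in("gauge_block","pivot_bolt","stud_left","stud_right","strap_tab","strap_slot","ring_centre"):
    for c in("side","top"):
        r=spot_point(c,l);P[l,c]=r
        print(l,c,[(np.round(x["xy"]),round(x["score"],2)) for x in r[:3]])
    if P[l,"side"] and P[l,"top"]: print("  tri",*tri(P[l,"side"][0]["xy"],P[l,"top"][0]["xy"]))
s=sense();print(s["time_s"],s["ee_rot"],s["eef_pos"],s["force"])
E
```

```text
side [ 388.7 -714.3  441.3]
top [315.3  14.8 884.2]
gauge_block side [(array([309., 255.]), 0.96)]
gauge_block top [(array([341., 182.]), 0.88)]Traceback (most recent call last):
  File "<stdin>", line 10, in <module>
  File "h.py", line 13, in tri
    (e,v),(f,w)=ray("side",a),ray("top",b)
                ~~~^^^^^^^^^^
  File "h.py", line 8, in ray
    v=np.array(m["rotation"])@[u[0],u[1],1]
      ~~~~~~~~~~~~~~~~~~~~~~~^~~~~~~~~~~~~~
ValueError: matmul: Input operand 1 has a mismatch in its core dimension 0, with gufunc signature (n?,k),(k,m?)->(n?,m?) (size 3 is different from 4)
```

View pics/top0.png

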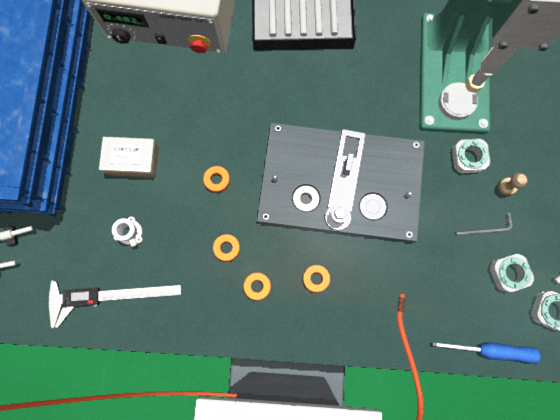

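View pics/side0.png

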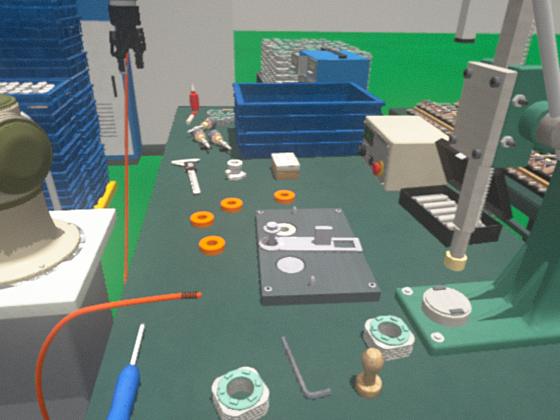

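The top view has image-up as +x and left as +y. The grey ring is in the left (+y) pocket at (306,198), with its stud at (275,178). The blank is at (373,206), the bolt at (339,213) and the tab at about (347,163). The orange rings are decoys. The camera rotation is a quaternion, so I'll fix the helper.

```bash
sed -i 's/np.array(m\["rotation"\])@\[u\[0\],u\[1\],1\]/R.from_quat(m["rotation"],scalar_first=True).apply([u[0],u[1],1])/' h.py
python3 - <<'E'
from h import *
np.set_printoptions(precision=1,suppress=True)
for l in("gauge_block","pivot_bolt","stud_left","stud_right","strap_tab","strap_slot","ring_centre"):
    P={}
    for c in("side","top"):
        r=spot_point(c,l);P[c]=r
        print(l,c,[(np.round(x["xy"]),round(x["score"],2)) for x in r[:3]])
    if P["side"] and P["top"]: print("  tri",*tri(P["side"][0]["xy"],P["top"][0]["xy"]))
    if P["top"]: print("  z20",atz("top",P["top"][0]["xy"],20))
m=R.from_quat(camera_model("side")["rotation"],scalar_first=True).as_matrix();print(m)
# block corners: screws seen in the top view
for p in((278,128),(417,145),(265,217),(409,234)): print(atz("top",p,20))
s=sense();print(s["time_s"],R.from_quat(s["ee_rot"],scalar_first=True).as_matrix().round(3),s["eef_pos"],s["force"])
E
```

```text
gauge_block side [(array([309., 255.]), 0.96)]
gauge_block top [(array([341., 182.]), 0.88)]
  tri [551.  -71.4  -5.7] 0.4457388670866937
  z20 [544.4 -68.9  20. ]
pivot_bolt side [(array([273., 244.]), 0.94), (array([282., 232.]), 0.64)]
pivot_bolt top [(array([336., 217.]), 0.97)]
  tri [479.6 -63.   19. ] 3.2542130815209944
  z20 [477.7 -62.9  20. ]
stud_left side [(array([300., 214.]), 0.59)]
stud_left top [(array([277., 180.]), 0.85)]
  tri [548.4  47.7  18.8] 13.68139277704856
  z20 [541.  48.  20.]
stud_right side [(array([311., 287.]), 0.69)]
stud_right top [(array([408., 193.]), 0.62)]
  tri [ 529.4 -193.9   16.3] 4.439031462006663
  z20 [ 530.8 -193.2   20. ]
strap_tab side [(array([325., 232.]), 0.59)]
strap_tab top [(array([349., 165.]), 0.85)]
  tri [572.8 -80.6  50.3] 7.370101400621858
  z20 [578.2 -83.5  20. ]
strap_slot side [(array([345., 251.]), 0.71)]
strap_slot top [(array([350., 144.]), 0.66), (array([307., 198.]), 0.15)]
  tri [619.8 -84.6   8.6] 3.8562989777029406
  z20 [617.8 -83.5  20. ]
ring_centre side [(array([212., 246.]), 0.91), (array([283., 229.]), 0.64), (array([233., 207.]), 0.6)]
ring_centre top [(array([307., 201.]), 0.94), (array([316., 278.]), 0.93), (array([214., 178.]), 0.89)]
  tri [434.9 -20.8  16.8] 139.28022791418604
  z20 [504.5  -9.8  20. ]
[[ 1.  -0.   0.1]
 [-0.1 -0.5  0.9]
 [ 0.  -0.9 -0.5]]
[641.1  53.9  20. ]
[ 624.7 -207.6   20. ]
[469.3  65.3  20. ]
[ 455.8 -195.8   20. ]
0.9 [[-0.9  0.3  0. ]
 [ 0.3  0.9  0. ]
 [-0.   0.  -1. ]] [165.5 498.2 248.3] [0.6 0.6 0.9]
```

```bash
python3 - <<'E'
from h import *
np.set_printoptions(precision=4,suppress=True)
a=cv2.imread("pics/top0.png")[120:240,255:430];b=cv2.imread("pics/side0.png")[205:305,250:385]
f=lambda i,s:cv2.resize(i,None,fx=s,fy=s,interpolation=cv2.INTER_CUBIC)
cv2.imwrite("pics/tc.png",f(a[5:105,65:120],6)); 
A=f(a[5:105,65:120],6);B=f(b[10:60,0:115],4);
C=np.zeros((600,800,3),np.uint8);C[:600,:330]=A;C[:200,335:795]=B;cv2.imwrite("pics/c.png",C)
s=sense();print(R.from_quat(s["ee_rot"],scalar_first=True).as_matrix(),s["joints"])
E
```

```text
[[-0.949   0.3153  0.    ]
 [ 0.3153  0.949   0.    ]
 [-0.      0.     -1.    ]] [ 1.0266  0.3129  1.4977 -0.      1.331  -0.2234]
```

View pics/c.png

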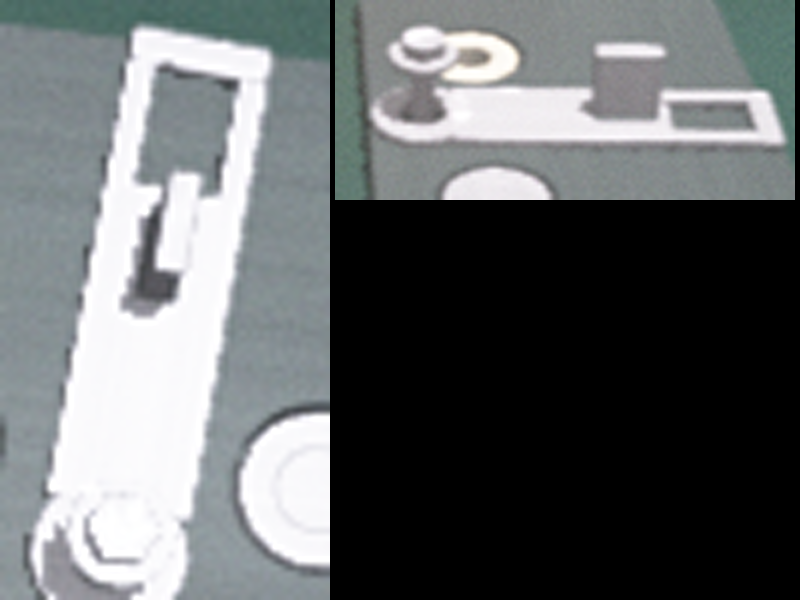

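The crop shows the tab's top centre at (350,162) in the top view and (323.5,227.3) in the side view. The strap edges are clear, with far corners at (342.5,129.7) and (365.3,133).

```bash
python3 - <<'E'
from h import *
np.set_printoptions(precision=1,suppress=True)
t=lambda u,v:(320+u/6-.4,125+v/6-.4)
s=lambda u,v:(250+(u-335)/4-.4,215+v/4-.4)
print("tabtop",*tri(s(630,50),t(181,221)),atz("top",t(181,221),61))
print("far end corner",*tri(s(784,142),t(271,50)))
L=[atz("top",t(*p),26) for p in((135,28),(50,488),(271,50),(188,515))]
for p in L: print(p)
for a,b in((0,1),(2,3)): d=L[a]-L[b];print("ang",np.degrees(np.arctan2(d[1],d[0])))
e=(L[0]+L[2])/2;print("end mid",e, "width",np.linalg.norm(L[0]-L[2]))
for n,q,z in(("bolthead",(122,527),66),("studL",((275+.2-320)*6,(178-125)*6),37)): print(n,atz("top",t(*q),z))
E
```

```text
tabtop [572.3 -79.4  60.3] 0.523314919908813 [571.8 -79.3  61. ]
far end corner [ 640.6 -109.1   24.3] 0.2300042471184473
[644.3 -66.3  26. ]
[496.2 -47.3  26. ]
[ 639.9 -108.8   26. ]
[490.7 -89.2  26. ]
ang -7.30600878553033
ang -7.48979520545737
end mid [642.1 -87.6  26. ] width 42.748153016886874
bolthead [477.8 -65.6  66. ]
studL [539.8  52.2  37. ]
```

step_arm(
  commands="0.6 -5 -4 0 0 0 0.2; 0.6 -8 -6 0 0 0 0.3; 0.6 -11 -8.2 0 0 0 0.4; 0.6 -14 -10.4 0 0 0 0.5; 0.6 -17 -12.6 0 0 0 0.6; 0.6 -20 -14.8 0 0 0 0.7; 0.6 -23 -17 0 0 0 0.8; 0.6 -26 -19.2 0 0 0 0.9; 0.6 -29 -21.4 0 0 0 1; 0.6 -32 -23.6 0 0 0 1.1; 0.6 -35 -25.8 0 0 0 1.2; 0.6 -38 -28 0 0 0 1.3; 0.6 -41 -30.3 0 0 0 1.4; 0.6 -44 -32.5 0 0 0 1.5; 0.6 -47 -34.8 0 0 0 1.6; 0.6 -50 -37 0 0 0 1.7; 0.6 -52.5 -38.8 0 0 0 1.8; 0.6 -54.5 -40.4 0 0 0 1.9; 0.6 -56 -41.5 0 0 0 2; 0.6 -56.7 -42 0 0 0 2.05",
  newtons=50,
)

```text
time_s: 2.57
eef_pos: [572.1, -81.3, 247.8]
ee_rot: [0.0, 0.928, 0.373, -0.0]
force: [0.9, -0.2, -0.2]
grip_width: 0.595
grip_force: 0.0
```

step_arm(
  commands="0.6 0 0 1 0 0 0.1; 0.6 0 0 3 0 0 0.2; 0.6 0 0 5 0 0 0.3; 0.6 0 0 7 0 0 0.4; 0.6 0 0 9 0 0 0.5; 0.6 0 0 11 0 0 0.6; 0.6 0 0 12 0 0 0.7; 0.6 0 0 12.5 0 0 0.8; 0.6 0 0 12.8 0 0 0.9; 0.6 0 0 12.8 0 0 0.9; 0.6 0 0 12.8 0 0 0.9; 0.6 0 0 12.8 0 0 0.9",
)

```text
time_s: 3.57
eef_pos: [571.4, -79.2, 120.6]
ee_rot: [0.0, 0.998, -0.063, 0.0]
force: [0.4, 0.2, -0.2]
grip_width: 0.597
grip_force: 0.0
```

```bash
python3 - <<'E'
from h import *
cv2.imwrite("pics/s1.png",capture("side")[:,:,::-1])
a=cv2.imread("pics/s1.png")[130:310,220:420];cv2.imwrite("pics/s1c.png",cv2.resize(a,None,fx=3,fy=3))
s=sense();print(s["eef_pos"],np.degrees(R.from_quat(s["ee_rot"],scalar_first=True).as_matrix()[:,0]),s["joints"])
E
```

```text
[571.36878239 -79.204492   120.70607233] [ 5.68347824e+01 -7.25343659e+00  3.88818090e-02] [-3.40756803e-01  5.49523760e-01  1.49657576e+00  6.25954539e-06
  1.09479991e+00  1.35697370e+00]
```

View pics/s1c.png

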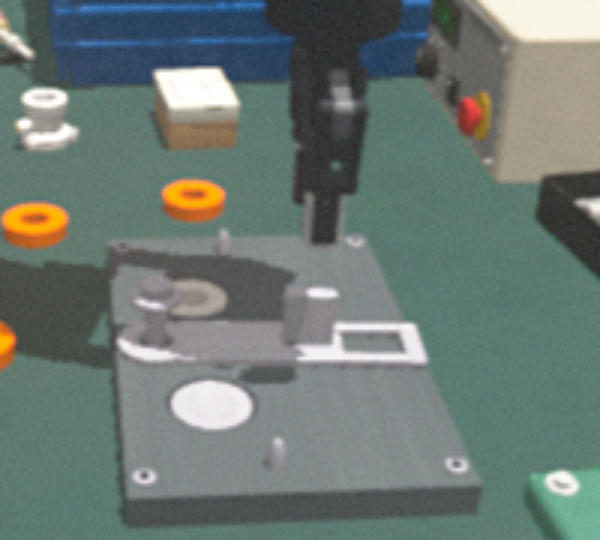

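The gripper hangs straight above the tab, at about (310,315) in the crop, and lines up with it. Next I descend, then close.

step_arm(
  commands="0.6 0 0 1.5 0 0 0; 0.6 0 0 3 0 0 0; 0.6 0 0 4.5 0 0 0; 0.6 0 0 5.5 0 0 0; 0.6 0 0 6.3 0 0 0; 0.6 0 0 6.9 0 0 0; 0.6 0 0 7.2 0 0 0; 0.6 0 0 7.3 0 0 0; 0.6 0 0 7.3 0 0 0; 0.6 0 0 7.3 0 0 0",
)

```text
time_s: 4.45
eef_pos: [571.5, -79.2, 47.8]
ee_rot: [0.0, 0.998, -0.064, 0.0]
force: [-0.8, -0.5, 0.2]
grip_width: 0.597
grip_force: 0.0
```

step_arm(
  commands="0 0 0 0 0 0 0; 0 0 0 0 0 0 0; 0 0 0 0 0 0 0; 0 0 0 0 0 0 0; 0 0 0 0 0 0 0; 0 0 0 0 0 0 0; 0 0 0 0 0 0 0; 0 0 0 0 0 0 0; 0 0 0 0 0 0 0; 0 0 0 0 0 0 0",
)

```text
time_s: 5.28
eef_pos: [571.4, -79.2, 47.6]
ee_rot: [0.0, 0.998, -0.065, 0.0]
force: [0.2, 1.2, 4.9]
grip_width: 0.105
grip_force: 49.5
```

step_arm(
  commands="0 0 0 -0.3 0 0 0; 0 0 0 -0.7 0 0 0; 0 0 0 -1.1 0 0 0; 0 0 0 -1.5 0 0 0; 0 0 0 -1.9 0 0 0; 0 0 0 -2.2 0 0 0; 0 0 0 -2.3 0 0 0; 0 0 0 -2.3 0 0 0; 0 0 0 -2.3 0 0 0",
)

```text
time_s: 6.03
eef_pos: [571.1, -79.1, 70.2]
ee_rot: [-0.0, 0.998, -0.065, -0.0]
force: [-0.6, -0.2, -2.7]
grip_width: 0.109
grip_force: 48.6
```

```bash
python3 - <<'E'
from h import *
cv2.imwrite("pics/s2.png",capture("side")[:,:,::-1])
a=cv2.imread("pics/s2.png")[130:310,220:420];cv2.imwrite("pics/s2c.png",cv2.resize(a,None,fx=3,fy=3))
s=sense();print(s["eef_pos"],s["force"],s["wrist_torque"])
E
```

```text
[571.07673461 -79.11563132  70.11328185] [-0.34082036  0.41062148 -2.15371131] [-0.00618951 -0.05592568 -0.0670313 ]
```

View pics/s2c.png

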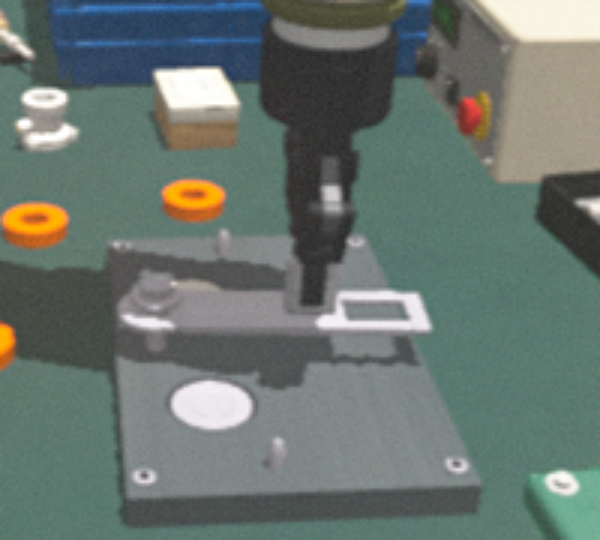

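The strap is held and level, lifted about 23 mm. Now I swing it about the bolt.

step_arm(
  commands="0 -0.03 -0.76 0 0 0 -0.08; 0 -0.12 -1.51 0 0 0 -0.16; 0 -0.27 -2.26 0 0 0 -0.24; 0 -0.48 -2.99 0 0 0 -0.32; 0 -0.75 -3.7 0 0 0 -0.4; 0 -1.07 -4.39 0 0 0 -0.48; 0 -1.45 -5.05 0 0 0 -0.56; 0 -1.88 -5.67 0 0 0 -0.64; 0 -2.36 -6.26 0 0 0 -0.72; 0 -2.88 -6.81 0 0 0 -0.8; 0 -3.45 -7.32 0 0 0 -0.88; 0 -4.05 -7.78 0 0 0 -0.96; 0 -4.69 -8.19 0 0 0 -1.04; 0 -5.36 -8.6 0 0 0 -1.12; 0 -6 -8.95 0 0 0 -1.2; 0 -6 -8.95 0 0 0 -1.2; 0 -6 -8.95 0 0 0 -1.2; 0 -6 -8.95 0 0 0 -1.2",
)

```text
time_s: 7.58
eef_pos: [523.6, 17.1, 70.3]
ee_rot: [0.0, 0.861, 0.509, 0.0]
force: [0.7, 0.0, -2.3]
grip_width: 0.112
grip_force: 48.7
```

```bash
python3 - <<'E'
from h import *
np.set_printoptions(precision=2,suppress=True)
for c in("side","top"): cv2.imwrite(f"pics/{c}3.png",capture(c)[:,:,::-1])
a=cv2.imread("pics/side3.png")[170:310,240:380];b=cv2.imread("pics/top3.png")[115:255,250:430]
C=np.zeros((420,800,3),np.uint8)
C[:,:390]=cv2.resize(a,(420,420))[:,:390];C[:,400:]=cv2.resize(b,(540,420))[:,:400];cv2.imwrite("pics/c3.png",C)
s=sense();print(s["eef_pos"],s["ee_rot"],s["force"],s["wrist_torque"],s["time_s"])
E
```

```text
[523.54  17.05  70.26] [0.   0.86 0.51 0.  ] [ 0.45  0.02 -1.74] [ 0.01 -0.03  0.04] 7.6833
```

View pics/c3.png

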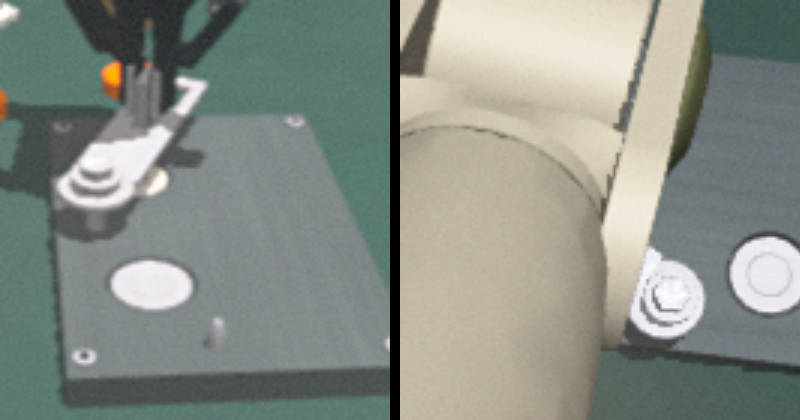

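The strap is over the ring and moving freely, with the hole well round the bolt (side crop, about (97,180)). The stud is hidden, so I lower it gently and watch the force.

step_arm(
  commands="0 0 0 0.2 0 0 0; 0 0 0 0.4 0 0 0; 0 0 0 0.6 0 0 0; 0 0 0 0.8 0 0 0; 0 0 0 1 0 0 0; 0 0 0 1 0 0 0; 0 0 0 1 0 0 0",
)

```text
time_s: 8.27
eef_pos: [523.2, 17.3, 60.2]
ee_rot: [-0.0, 0.86, 0.51, -0.0]
force: [0.2, -0.1, -1.8]
grip_width: 0.111
grip_force: 48.7
```

Below the stud's tip (it begins at 17 mm lift) with no contact, so the slot is over the stud. Down the rest.

step_arm(
  commands="0 0 0 0.2 0 0 0; 0 0 0 0.4 0 0 0; 0 0 0 0.6 0 0 0; 0 0 0 0.8 0 0 0; 0 0 0 1 0 0 0; 0 0 0 1.1 0 0 0; 0 0 0 1.2 0 0 0; 0 0 0 1.25 0 0 0; 0 0 0 1.25 0 0 0; 0 0 0 1.25 0 0 0",
)

```text
time_s: 9.1
eef_pos: [523.3, 17.3, 47.8]
ee_rot: [0.0, 0.86, 0.51, 0.0]
force: [-0.4, -0.5, -2.9]
grip_width: 0.109
grip_force: 48.8
```

step_arm(
  commands="0.2 0 0 0 0 0 0; 0.4 0 0 0 0 0 0; 0.6 0 0 0 0 0 0; 0.6 0 0 0 0 0 0; 0.6 0 0 0 0 0 0; 0.6 0 0 0 0 0 0; 0.6 0 0 0 0 0 0; 0.6 0 0 -1 0 0 0; 0.6 0 0 -2.5 0 0 0; 0.6 0 0 -5 0 0 0; 0.6 0 0 -8 0 0 0; 0.6 0 0 -11 0 0 0; 0.6 0 0 -14 0 0 0; 0.6 0 0 -17 0 0 0; 0.6 0 0 -19 0 0 0; 0.6 0 0 -20 0 0 0; 0.6 0 0 -20 0 0 0",
)

```text
time_s: 10.52
eef_pos: [523.8, 17.3, 250.1]
ee_rot: [0.001, 0.86, 0.51, 0.002]
force: [-1.2, -0.4, -0.2]
grip_width: 0.598
grip_force: 0.0
```

step_arm(
  commands="0.6 2 5 0 0 0 0; 0.6 3 8 0 0 0 0; 0.6 4 11 0 0 0 0; 0.6 4 14 0 0 0 0; 0.6 4 17 0 0 0 0; 0.6 4 20 0 0 0 0; 0.6 4 20 0 0 0 0; 0.6 4 20 0 0 0 0",
)

```text
time_s: 11.18
eef_pos: [718.1, -44.2, 244.0]
ee_rot: [-0.002, 0.86, 0.51, -0.002]
force: [0.1, -0.6, -0.4]
grip_width: 0.6
grip_force: 0.0
```

```bash
python3 - <<'E'
from h import *
np.set_printoptions(precision=2,suppress=True)
for c in("side","top"): cv2.imwrite(f"pics/{c}4.png",capture(c)[:,:,::-1])
a=cv2.imread("pics/side4.png")[170:310,240:380];b=cv2.imread("pics/top4.png")[115:255,250:430]
C=np.zeros((420,800,3),np.uint8)
C[:,:390]=cv2.resize(a,(420,420))[:,:390];C[:,400:]=cv2.resize(b,(540,420))[:,:400];cv2.imwrite("pics/c4.png",C)
for l in("strap_slot","stud_left","strap_tab"):
    for c in("side","top"):
        r=spot_point(c,l);print(l,c,[(x["xy"],round(x["score"],2),atz(c,x["xy"],43 if "tab" in l else 20)) for x in r[:2]])
s=sense();print(s["eef_pos"],s["force"],s["time_s"])
E
```

```text
strap_slot side [([292.0, 213.6], 0.83, array([538.28,  51.62,  20.  ])), ([312.1, 286.0], 0.58, array([ 528.26, -195.65,   20.  ]))]
strap_slot top [([342.7, 184.1], 0.29, array([540.33, -72.8 ,  20.  ]))]
stud_left side [([297.2, 213.0], 0.94, array([549.97,  53.14,  20.  ]))]
stud_left top []
strap_tab side [([289.6, 211.0], 0.57, array([527.12,  21.42,  43.  ]))]
strap_tab top []
[717.61 -43.05 248.46] [-0.27 -0.13 -0.69] 11.5833
```

View pics/c4.png

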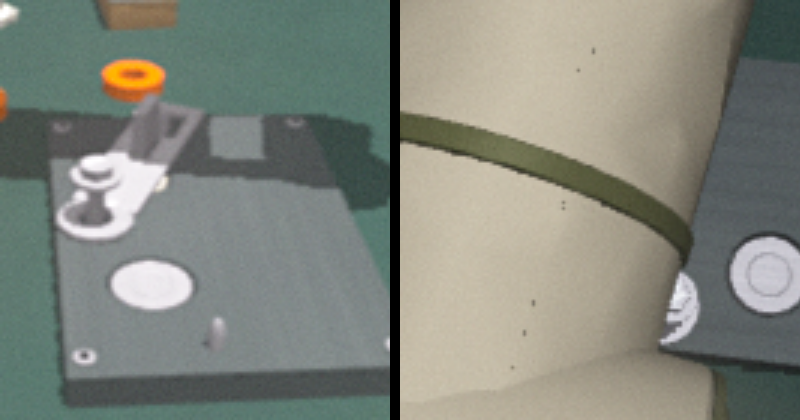

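The strap looks flat in the side crop. The arm hides the slot from the top camera, so I'm moving it aside to check.

step_arm(
  commands="0.6 1 -3 0 0 0 0; 0.6 2 -6 0 0 0 0; 0.6 3 -9 0 0 0 0; 0.6 4 -12 0 0 0 0; 0.6 5 -15 0 0 0 0; 0.6 6 -18 0 0 0 0; 0.6 7 -21 0 0 0 0; 0.6 8 -24 0 0 0 0; 0.6 9 -27 0 0 0 0; 0.6 10 -30 0 0 0 0; 0.6 11 -33 0 0 0 0; 0.6 12 -36 0 0 0 0; 0.6 13 -39 0 0 0 0; 0.6 14 -42 0 0 0 0; 0.6 15 -44 0 0 0 0; 0.6 15 -44 0 0 0 0; 0.6 15 -44 0 0 0 0",
)

```text
time_s: 13.0
eef_pos: [403.0, 299.7, 248.2]
ee_rot: [0.0, 0.86, 0.511, 0.0]
force: [0.9, -0.7, 0.4]
grip_width: 0.603
grip_force: 0.0
```

```bash
python3 - <<'E'
from h import *
np.set_printoptions(precision=1,suppress=True)
for c in("side","top"): cv2.imwrite(f"pics/{c}5.png",capture(c)[:,:,::-1])
b=cv2.imread("pics/top5.png")[115:255,230:430];cv2.imwrite("pics/c5.png",cv2.resize(b,(800,560)))
for l in("strap_slot","stud_left"):
    for c in("side","top"):
        r=spot_point(c,l);print(l,c,[(x["xy"],round(x["score"],2),atz(c,x["xy"],20)) for x in r[:2]])
s=sense();print(s["eef_pos"],s["force"],s["time_s"])
E
```

```text
strap_slot side [([293.9, 213.9], 0.91, array([542.1,  49.9,  20. ]))]
strap_slot top [([276.2, 178.2], 0.94, array([543.3,  50.2,  20. ]))]
stud_left side [([297.9, 212.0], 0.92, array([552.3,  57.5,  20. ]))]
stud_left top [([279.1, 178.3], 0.63, array([543.5,  44.9,  20. ]))]
[404.2 298.5 247.7] [ 0.4 -0.7  0.2] 13.3
```

View pics/c5.png

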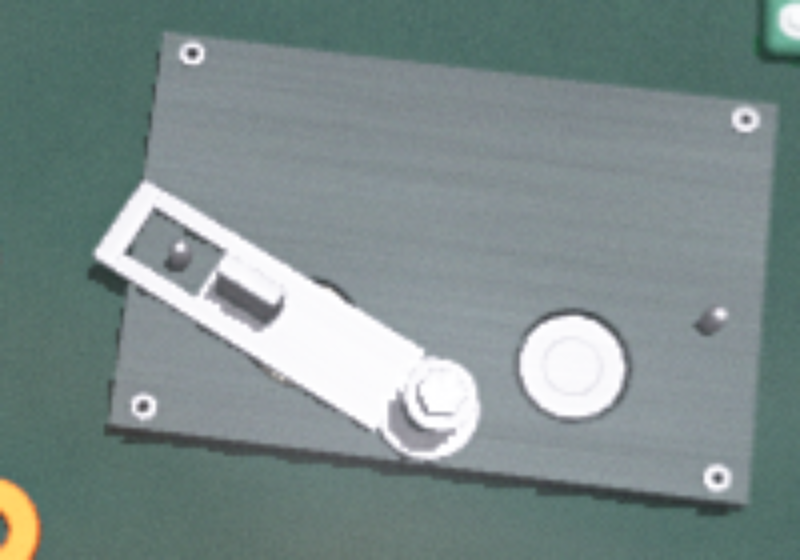

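The stud stands inside the slot at (178,255) in the crop. The strap lies flat across the ring's pocket, and the arm is clear.

```bash
python3 -c "
from rig import *
print(finish_job())"
```

```text
the job is handed in; nothing more can be done
None
```

I swung the strap over the ring gauge and lowered its slot over the left stud. It lies flat on the block with the arm clear, and I handed the job in at about 13 s; no verdict came back.

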